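# Push the screw tray through the return gate into the bin

## Robot

A 6-joint arm with a two-finger parallel gripper is mounted at the origin on a cart in front of the work surface, level with it; the furniture and walls round the work are solid. World frame = base frame: x ahead of the robot, y to its left, z up, the work surface at z = 0. Lengths are in m, angles in degrees, forces in N, time in s.
With the tool pointing down it reaches from about 0.375 to 0.9 m from the base axis. Payload 3.1 kg.
Tool frame: the origin (TCP) lies between the finger pads; the fingertips stand 22 mm ahead of it and the grasp point (between the pads) lies 3 mm ahead of it (bot.tip_extent is the distance from the TCP to the fingertips, in m); y points along the fingers, z is the direction in which the jaws open and shut, and the axes are right-handed (so a half turn about y gives the same grasp; the last joint's range is limited). The gripper opens to 87 mm and grips with 3 to 60 N. Pads are 19 mm wide; open, the fingers measure 117 mm over their backs; the gripper's body (75 mm by 190 mm) begins 51 mm behind the grasp point.
Start: joints at [58.7, 30.224, 82.088, -0, 67.689, -10.227], TCP at [0.225, 0.583, 0.245] pointing down, gripper open.
Joint ranges: [-176.69, 176.69], [-43.24, 126.21], [12.49, 139.97], [-82, 262], [0, 151.66], [-163.58, 163.58]. Speed limits (degrees/s): [159.86, 159.86, 180, 180, 180, 180].

## Interface

Orientations are given as a 3x3 rotation matrix whose columns are the frame's x, y, z axes.
In Python, from rig import bot, eyes, models gives the robot as it stands. The module is installed in compiled form; this text tells all that it offers.
- The arm moves only by the tool arm_command, never from a script. Its arguments are lists of equal length, an entry for each row: "translation": the shift along the tool's x, y, z each as a share of 0.08 m, from -1 to 1, a list of three; "rotation": the turn, a rotation vector about the tool's x, y, z each as a share of 60 degrees, from -1 to 1, a list of three; "grip": the closure, from -1 (fully open) to 1 (shut), so that 0 is half open. In form: {"translation": [[x, y, z], ...], "rotation": [[rx, ry, rz], ...], "grip": [grip, ...]}. A call has 1 to 5 rows; each row is the pose to reach, as a shift and turn from the pose commanded when the call began, along the tool's axes at that moment; what a row does not reach only later rows make up. A row lasts 1/10 s, in which the tool goes at most 50 mm and 8.59 degrees, less where a joint would pass 70% of its speed; a pose out of reach is approached as far as the arm can. A call with a number of a shift or a turn outside -1 to 1 is refused whole. A call with a gripper value outside its range is refused whole. The fingers move at their own pace and stop on an object; the grip force is fixed at half the most. Time passes only in rows, so rows that repeat a pose let the fingers close. It gives the time, the measured TCP pose, the force and the opening at its end, in the units of the state.
- bot.read_state(): the state, without advancing time (a new reading comes with each control period).
- eyes.capture(name): name is "side" or "top"; returns a dict with "image" (480x640x3 uint8, blue, green, red), "mtx" (3x3 intrinsics, pixels), "dist_coeffs" ([k1, k2, p1, p2, k3] as OpenCV has them; the pictures are not rectified), "rvec" (rotation vector, rad) and "tvec" (3), from world to camera coordinates, as OpenCV has them. Camera axes: x right, y down, z forward; pixel columns grow to the right and rows downward; lengths in m; the calibration is good to about 2 mm. A picture is of the moment at which its call begins. There is no depth.
- bot.hand_in(): hands the job in, once; it reports no verdict.
Trained networks look in the newest picture that a camera, given by its name, has taken for a name from the list of things; names that differ only in an ending like _2 or _b are one class to them, and where a whole thing is asked for, a point or a joint stands for the part that bears it (a point fixed in the world has none). Each returns a list of dicts, best first, with "conf" (0 to 1); they miss things now and then, are a little off and sometimes report something else, mostly with a low value. They report only what shows in the picture. A call takes as long as a camera call.
- models.recognise(camera, thing): "extent" ([left, top, right, bottom] as shares, 0 to 1, of the picture: columns of its width, rows of its height, round what is visible of it).
- models.spot_point(camera, thing): "point" ([column, row] as shares, 0 to 1, of the picture: columns of its width, rows of its height: a listed point, or the origin of a listed thing).
The state is a dict: "time_s": time; "joint_positions": joint angles; "qvel": joint speeds; "tau": joint torques, N m; "position": TCP position; "tcp_rot": TCP orientation; "force": force on the tool from outside, world axes, zero at the start; "moment": the same for the moment, N m; "opening": opening from 0.0 (shut) to 1.0 (fully open).
Only numpy, scipy, OpenCV 4.12 (cv2) and the standard library are available. Lean on these libraries where they do the work, as an engineer would, in place of code of your own. Each camera call takes 0.05 s, during which the arm holds its last target. There are 200 camera calls.

## Task

Return the full screw tray. Press the station's sprung platform down behind the tray, feel for the height at which the tray fits the opening of the yellow sprung gate, and, with the platform still held down, push the tray through the gate so that it slides off the sill and drops into the grey bin below. Keep the tray level, not hung up on the sill, until it tips off the far side. Press and push gently, without lifting the tray out or forcing the gate open, and leave the bin and the other things on the bench where they stand.

Things in the scene. Friction and masses are not known exactly. Their poses are not given: they have to be found in the camera images.
- stand: Tray return station, fixed: blue housing on a dark steel foot 150 x 150 x 8 mm, carrying a floating aluminium platform and, before it, a yellow sprung gate. Origin on the bench surface, below the tray's place. The tray leaves toward the station's -x, over the bin; y is across, z up.
- platform_back (a point): Middle of the bare part of the platform behind the tray, fixed point on its upper face as at rest (95 mm above the bench), 70 mm behind (+x of) the station's origin. The platform reaches 30 mm further back, 108 mm forward and 58 mm to each side; 10 mm high guide strips stand along both sides, 106 mm apart, 2 to 4 mm clear of the tray's ends. Its back is open.
- platform (a joint): How far the platform is pressed down, m: 0 at rest, 0.024 at its stop. Under the tray it takes about 3 to 5 N to start moving, then 0.5 N more per mm; it springs back when let go. Slick plastic-faced (friction about 0.15). Never press it with more than 22 N.
- gate_front (a point): Fixed point in the plane of the gate's inner face (40 mm before the station's origin), at the platform's rest height: NOT the opening's height, which is set anew each time and not measured. The opening is 19 mm high (tray 16 mm): the tray's top clears the bars when the platform is down by 4 to 19 mm (unknown where); from 3 mm deeper on its foot meets the sill and it tilts.
- gate (a joint): How far the yellow gate is pushed outward (station's -x), m: 0 at rest, stop at 0.010, spring 1 N per mm. A slot 8 mm thick: a sill below (lowered 6 mm in its middle 80 mm) and a bar at each side that ends 43 mm from the middle, so fingers can pass through the middle. It yields when the tray's front meets bar or sill and springs back when the tray fits. Slick. Over 0.0085 is forcing it.
- posts (a point): Fixed point half-way between the two steel posts that carry the gate, level with their highest possible tops (132 mm above the bench). Each post, 14 x 10 mm, stands 70 mm to the side of it (station y); nothing of the station is higher. The gate's bars end 116 to 131 mm above the bench.
- tray_center (a point): Centre (half-way up) of the loose open steel screw tray, 60 mm (its x) by 100 mm (its y) by 16 mm high, walls 2 mm, about 0.28 kg, screws held by magnet. Keep it level (3 degrees) while its middle is on the platform. Push it with less than 18 N. Lies on the platform, long side toward the gate, axes parallel to the station's. Behind it (station +x) 55 mm or more of bare platform is free to press on and push from.
- bin: Loose open grey plastic bin, outside 144 (x) x 140 (y) x 56 mm high, walls 4 mm, on the bench under the gate. Origin: centre of its underside.
- relay: Bystander: white plug-in relay, 29 x 28 x 48 mm, standing. Origin: centre of its underside.
- flux: Bystander: flux bottle with needle cap, diameter 40, height 100 mm. Origin: centre of its underside.
- wick: Bystander: turquoise reel of desolder wick, diameter 42, height 12 mm, lying flat. Origin: centre of its underside.

How it is judged:
By the outcome, as a careful person would: the job done as asked, in the order asked, and still so for the second after the job is handed in, with the robot touching nothing.
It also fails if it takes over 64 s, if anything falls off the work surface, if the arm or the gripper's body presses on something with over 40 N, if the wrist force passes 120 N, or if a joint passes its speed limit or range.

## Working session

There is one attempt and no reset: what is moved stays moved. The work goes in short steps, Python scripts to look and compute and a tool call to move; the robot and the scene stay as the last step left them, time stands still between calls to the robot, and variables do not carry over. Pictures are saved under pics/ and viewed, about 8 in all and at most 12, crops included, and the job is handed in when it is done.

Besides the shell and the picture viewer there is one more tool, called by a JSON object that holds its "fn" and its "kwargs". arm_command: Moves the arm, as the interface text tells. Shift numbers are shares of 0.08 m and turn numbers shares of 60 degrees, none past 1 either way. Its arguments: {"type":"object","properties":{"translation":{"type":"array"},"rotation":{"type":"array"},"grip":{"type":"array"}},"required":["translation","rotation","grip"]}

```bash
mkdir -p pics
cat > h.py <<'E'
import numpy as np, cv2
from rig import bot, eyes, models
def snap(n, fn=None):
    c=eyes.capture(n)
    if fn: cv2.imwrite('pics/'+fn,c['image'])
    return c
def ray(c,px):
    u=cv2.undistortPoints(np.array([[px]],float),c['mtx'],c['dist_coeffs'])[0,0]
    R,_=cv2.Rodrigues(np.array(c['rvec'],float)); t=np.array(c['tvec'],float).ravel()
    return -R.T@t, R.T@np.array([u[0],u[1],1.])
def atz(c,px,z):
    o,d=ray(c,px); return o+d*(z-o[2])/d[2]
def proj(c,P):
    return cv2.projectPoints(np.array(P,float).reshape(-1,3),np.array(c['rvec'],float),np.array(c['tvec'],float),c['mtx'],c['dist_coeffs'])[0][:,0]
def tri(cs,pxs):
    A=np.zeros((3,3));b=np.zeros(3)
    for c,p in zip(cs,pxs):
        o,d=ray(c,p);d/=np.linalg.norm(d);M=np.eye(3)-np.outer(d,d);A+=M;b+=M@o
    return np.linalg.solve(A,b)
E
python3 - <<'E'
from h import *
np.set_printoptions(precision=4,suppress=True)
s=bot.read_state(); print({k:np.round(v,3) for k,v in s.items()}); print(bot.tip_extent)
cs={n:snap(n,n+'0.png') for n in('side','top')}
for n in cs:
    c=cs[n];print(n,ray(c,(320,240)))
for th in['stand','platform_back','gate_front','posts','tray_center','bin','relay','flux','wick']:
    ps=[]
    for n in cs:
        r=models.spot_point(n,th)[:2]
        print(th,n,[(np.round(np.array(q['point'])*[640,480],1),round(q['conf'],2)) for q in r])
        if r: ps.append((cs[n],np.array(r[0]['point'])*[640,480]))
    if len(ps)==2: print('   tri',tri(*zip(*ps)))
E
```

```text
{'time_s': np.float64(0.0), 'joint_positions': array([ 58.699,  30.279,  82.157,   0.001,  67.688, -10.227]), 'qvel': array([ 0.064, -0.056,  0.036,  0.067,  0.038, -0.102]), 'tau': array([  0.   , -44.004, -17.66 ,   0.063,   0.058,  -0.   ]), 'position': array([0.224, 0.583, 0.244]), 'tcp_rot': array([[ 0.933, -0.001,  0.36 ],
       [-0.36 , -0.002,  0.933],
       [-0.   , -1.   , -0.002]]), 'force': array([-0.085,  0.223, -0.736]), 'moment': array([-0.056, -0.011, -0.058]), 'opening': np.float64(0.999)}
0.022
side (array([0.5024, 0.8517, 0.8961]), array([ 0.07  , -0.728 , -0.6822]))
top (array([ 0.4244, -0.0254,  1.3069]), array([ 0.1146, -0.0084, -0.9935]))
stand side [(array([328., 264.]), 0.74)]
stand top [(array([317.3, 241.1]), 0.74)]
   tri [ 0.5716 -0.0301 -0.0024]
platform_back side []
platform_back top [(array([306.7, 203.9]), 0.96)]
gate_front side [(array([341.7, 231.8]), 0.7)]
gate_front top [(array([316.7, 254.4]), 0.83)]
   tri [ 0.5366 -0.0281  0.0975]
posts side [(array([334.2, 217.9]), 0.61)]
posts top [(array([317.9, 242. ]), 0.72)]
   tri [ 0.5561 -0.0308  0.1333]
tray_center side [(array([325.2, 229.3]), 0.9)]
tray_center top [(array([314.3, 231.3]), 0.62), (array([307. , 205.2]), 0.16)]
   tri [ 0.5784 -0.0234  0.108 ]
bin side [(array([379. , 261.4]), 0.92), (array([294. , 235.8]), 0.25)]
bin top [(array([323.9, 288.1]), 0.73)]
   tri [ 0.4593 -0.0439 -0.0008]
relay side [(array([366.4, 376.5]), 0.81)]
relay top [(array([195.5, 283.5]), 0.61)]
   tri [ 0.4773  0.2577 -0.0062]
flux side [(array([293.7, 187.9]), 0.62)]
flux top [(array([436.7, 192.2]), 0.85)]
   tri [ 0.6852 -0.3182 -0.0154]
wick side [(array([366.5, 191.7]), 0.75)]
wick top [(array([429.8, 280.8]), 0.64)]
   tri [ 0.4829 -0.2919  0.0005]
```

Run:
```python
import cv2
a=cv2.imread('pics/side0.png')[130:370,220:500];b=cv2.imread('pics/top0.png')[150:350,220:420]
cv2.imwrite('pics/c1.png',cv2.resize(a,None,fx=2.5,fy=2.5,interpolation=cv2.INTER_CUBIC));cv2.imwrite('pics/c2.png',cv2.resize(b,None,fx=3,fy=3,interpolation=cv2.INTER_CUBIC))
```

```text
(no output)
```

View pics/c1.png

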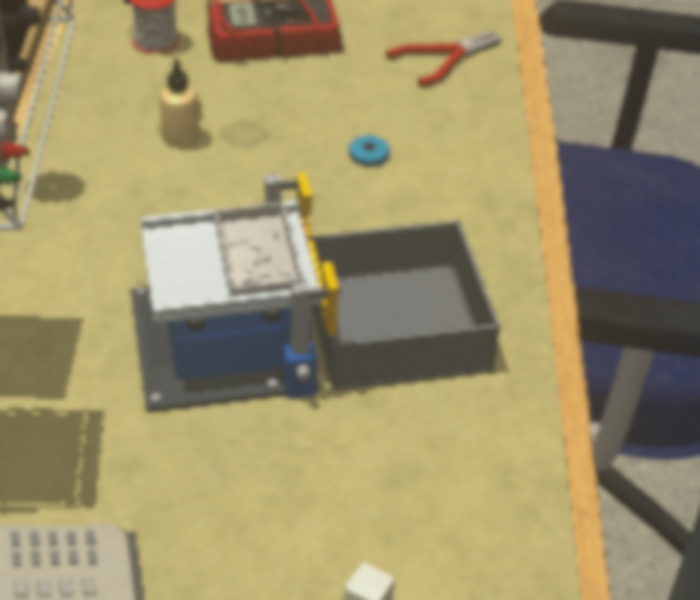

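View pics/c2.png

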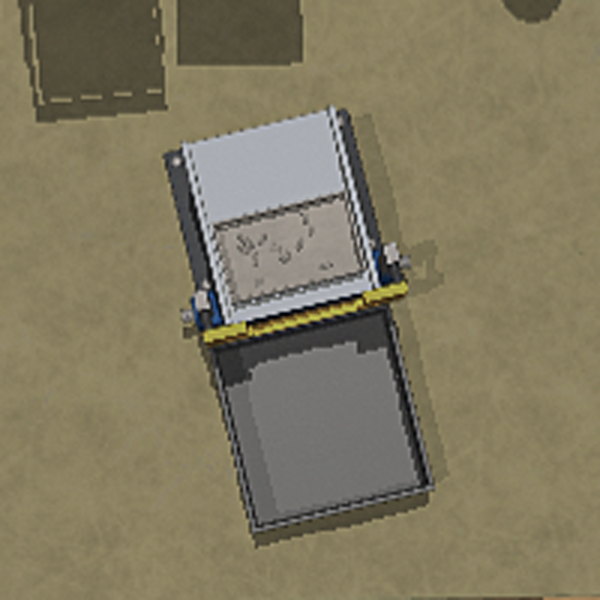

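The side crop shows the tray at about (260,250) on the platform, with the gate and bin to its right. The top crop shows the station yawed roughly 14°, with bare platform behind the tray. The tray corners are at crop px (213,226), (347,194), (366,270) and (235,304). Next I fit the station pose.

Run:
```python
from h import *
from scipy.optimize import least_squares
np.set_printoptions(precision=4,suppress=True)
T=snap('top');S=snap('side')
tp=lambda L:np.array(L)/3+[220,150]
def W(p,L):
    c,s=np.cos(p[2]),np.sin(p[2]);L=np.array(L,float)
    return np.c_[p[0]+c*L[:,0]-s*L[:,1],p[1]+s*L[:,0]+c*L[:,1],L[:,2]]
# tray
tr=[(30,50,111),(30,-50,111),(-30,-50,111),(-30,50,111)]
tr=np.array(tr)/1e3
px=tp([(213,226),(347,194),(366,270),(235,304)])
f=least_squares(lambda p:(proj(T,W(p,tr))-px).ravel(),[.57,-.03,.24]);print('tray',f.x,np.degrees(f.x[2]),f.fun)
# station: platform back outer corners (strip top), gate outer ends top approx
pl=np.array([(100,58,105),(100,-58,105)])/1e3
px2=tp([(184,146),(341,110)])
pb=np.array([[70,0,95],[-40,0,95]])/1e3
pp=np.array([[306.7,203.9],[316.7,254.4]])
f=least_squares(lambda p:np.r_[(proj(T,W(p,pl))-px2).ravel(),(proj(T,W(p,pb))-pp).ravel()],[.57,-.03,.24]);print('stand',f.x,np.degrees(f.x[2]),f.fun)
bn=np.array([(-72,-70,56),(-72,70,56),(72,-70,56)])/1e3
for q in [(250,530),(432,488)]: print('bin',atz(T,tp([q])[0],.056))
print(W(f.x,pb))
```

```text
tray [ 0.5781 -0.0287  0.2364] 13.54433351475385 [ 0.0011 -0.2    -0.0047 -0.7906  0.6121  0.4757 -0.6088  0.4983]
stand [ 0.5715 -0.0232  0.1656] 9.487128627522269 [-1.2233 -2.3931 -1.4825  0.3325  1.9282  1.8302  0.7863  0.2347]
bin [0.3753 0.0036 0.056 ]
bin [ 0.4046 -0.1317  0.056 ]
[[ 0.6405 -0.0116  0.095 ]
 [ 0.5321 -0.0298  0.095 ]]
```

Run:
```python
from h import *
T=snap('top');S=snap('side')
def W(p,L):
    c,s=np.cos(p[2]),np.sin(p[2]);L=np.array(L,float)/1e3
    return np.c_[p[0]+c*L[:,0]-s*L[:,1],p[1]+s*L[:,0]+c*L[:,1],L[:,2]]
print(atz(T,(306.7,203.9),.095),atz(T,(316.7,254.4),.095),atz(T,(317.3,241.1),0))
p=[.577,-.026,np.radians(13.5)]
out=[]
for c,o,sc in((T,(225,175),5),(S,(270,200),4)):
    im=c['image'][o[1]:o[1]+(110 if c is T else 100),o[0]:o[0]+(140 if c is T else 110)]
    im=cv2.resize(im,None,fx=sc,fy=sc,interpolation=cv2.INTER_CUBIC)
    for L,col in(([(30,50,111),(30,-50,111),(-30,-50,111),(-30,50,111)],(0,0,255)),([(100,58,95),(100,-58,95),(-38,-58,95),(-38,58,95)],(0,255,0)),([(-75,75,0),(-75,-75,0),(75,-75,0),(75,75,0)],(255,0,255)),([(-40,43,116),(-40,-43,116),(-48,-43,116),(-48,43,116)],(255,0,0))):
        q=((proj(c,W(p,L))-o)*sc).astype(int); cv2.polylines(im,[q.reshape(-1,1,2)],True,col,1)
    out.append(im)
h=max(i.shape[0] for i in out)
cv2.imwrite('pics/ov.png',out[0]);cv2.imwrite('pics/ov2.png',out[1])
```

```text
[ 0.64469541 -0.00742625  0.095     ] [ 0.53258929 -0.02805419  0.095     ] [ 0.57258435 -0.03008229  0.        ]
```

View pics/ov.png

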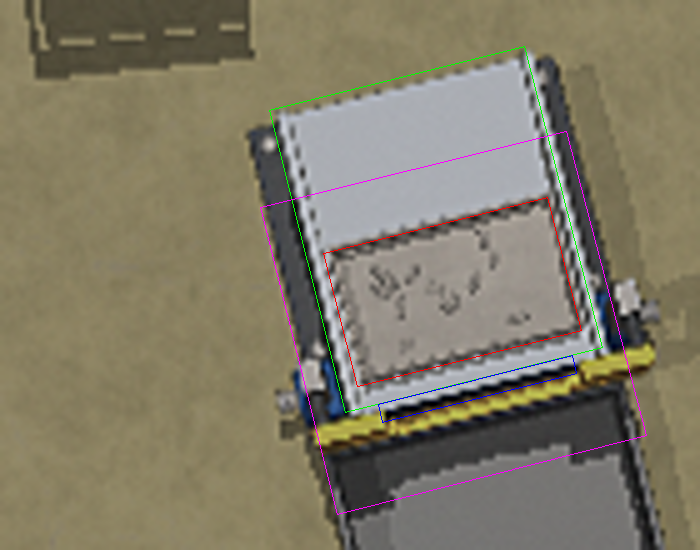

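Yaw 13.5° fits. The gate and platform edges sit about 5 mm nearer the robot than my overlay, so the station origin is about (0.572, -0.028). I'll travel at height with the fingers half open.

{"fn": "arm_command", "kwargs": {"translation": [[0.93,0,-0.64],[0.93,0,-0.64],[0.93,0,-0.64]], "rotation": [[0,0,0],[0,0,0],[0,0,0]], "grip": [0,0,0]}}

```text
time_s: 1.5
position: [0.2777, 0.5052, 0.2444]
tcp_rot: [[0.932, -0.0, 0.363], [-0.363, -0.003, 0.932], [0.001, -1.0, -0.003]]
force: [0.5, 0.5, 0.0]
opening: 0.809
```

{"fn": "arm_command", "kwargs": {"translation": [[0.93,0,-0.64],[0.93,0,-0.64],[0.93,0,-0.64]], "rotation": [[0,0,0],[0,0,0],[0,0,0]], "grip": [0,0,0]}}

```text
time_s: 1.8
position: [0.3288, 0.4316, 0.2447]
tcp_rot: [[0.932, 0.001, 0.364], [-0.364, -0.001, 0.932], [0.001, -1.0, -0.001]]
force: [0.6, 0.2, 1.1]
opening: 0.556
```

{"fn": "arm_command", "kwargs": {"translation": [[0.93,0,-0.64],[0.93,0,-0.64],[0.93,0,-0.64]], "rotation": [[0,0,0],[0,0,0],[0,0,0]], "grip": [0,0,0]}}

```text
time_s: 2.1
position: [0.38, 0.3579, 0.2448]
tcp_rot: [[0.932, 0.001, 0.364], [-0.364, -0.0, 0.932], [0.001, -1.0, 0.0]]
force: [0.4, 0.4, -0.7]
opening: 0.503
```

{"fn": "arm_command", "kwargs": {"translation": [[0.93,0,-0.64],[0.93,0,-0.64],[0.93,0,-0.64]], "rotation": [[0,0,0],[0,0,0],[0,0,0]], "grip": [0,0,0]}}

```text
time_s: 2.4
position: [0.4314, 0.2839, 0.2449]
tcp_rot: [[0.932, 0.002, 0.363], [-0.363, 0.0, 0.932], [0.002, -1.0, 0.001]]
force: [-0.6, -0.5, -0.4]
opening: 0.499
```

{"fn": "arm_command", "kwargs": {"translation": [[0.93,0,-0.64],[0.93,0,-0.64],[0.93,0,-0.64]], "rotation": [[0,0,0],[0,0,0],[0,0,0]], "grip": [0,0,0]}}

```text
time_s: 2.7
position: [0.4827, 0.2095, 0.2449]
tcp_rot: [[0.932, 0.003, 0.363], [-0.363, 0.0, 0.932], [0.003, -1.0, 0.001]]
force: [-0.9, -0.1, 0.4]
opening: 0.502
```

{"fn": "arm_command", "kwargs": {"translation": [[0.93,0,-0.64],[0.93,0,-0.64],[0.93,0,-0.64]], "rotation": [[0,0,0],[0,0,0],[0,0,0]], "grip": [0,0,0]}}

```text
time_s: 3.0
position: [0.5339, 0.135, 0.2448]
tcp_rot: [[0.932, 0.004, 0.363], [-0.363, -0.0, 0.932], [0.003, -1.0, 0.001]]
force: [-0.2, 0.9, 0.9]
opening: 0.498
```

{"fn": "arm_command", "kwargs": {"translation": [[0.93,0,-0.64],[0.93,0,-0.64],[0.93,0,-0.64]], "rotation": [[0,0,0],[0,0,0],[0,0,0]], "grip": [0,0,0]}}

```text
time_s: 3.3
position: [0.5849, 0.0604, 0.2447]
tcp_rot: [[0.932, 0.004, 0.362], [-0.362, -0.0, 0.932], [0.004, -1.0, 0.001]]
force: [-0.9, 0.2, 0.0]
opening: 0.504
```

{"fn": "arm_command", "kwargs": {"translation": [[0.93,0.4,-0.64],[0.93,0.75,-0.64],[0.93,0.75,-0.64],[0.93,0.75,-0.64],[0.93,0.75,-0.64]], "rotation": [[0,-0.14,0],[0,-0.28,0],[0,-0.42,0],[0,-0.56,0],[0,-0.577,0]], "grip": [0,0,0,0,0]}}

```text
time_s: 3.8
position: [0.632, -0.0102, 0.1836]
tcp_rot: [[0.972, -0.002, -0.236], [0.236, 0.002, 0.972], [-0.002, -1.0, 0.002]]
force: [0.2, 0.3, -0.2]
opening: 0.501
```

{"fn": "arm_command", "kwargs": {"translation": [[0,0.3,0],[0,0.6,0],[0,0.6,0],[0,0.6,0]], "rotation": [[0,0,0],[0,0,0],[0,0,0],[0,0,0]], "grip": [0,0,0,0]}}

```text
time_s: 4.2
position: [0.6325, -0.0112, 0.1369]
tcp_rot: [[0.972, -0.001, -0.234], [0.234, 0.001, 0.972], [-0.0, -1.0, 0.001]]
force: [0.6, -0.4, 0.5]
opening: 0.495
```

Run:
```python
from h import *
T=snap('top');S=snap('side')
s=bot.read_state();p=np.array(s['position']);R=np.array(s['tcp_rot']);print(p,s['force'])
print(proj(S,[p+R@[0,.022,0]]), proj(T,[p]))
im=cv2.resize(S['image'][180:300,255:415],None,fx=5,fy=5,interpolation=cv2.INTER_CUBIC)
cv2.imwrite('pics/s1.png',im)
```

```text
[ 0.63368234 -0.01214944  0.13808875] [-0.43215677 -0.26813144 -0.11205982]
[[296.57989434 228.60801553]] [[308.63578398 205.34946081]]
```

View pics/s1.png

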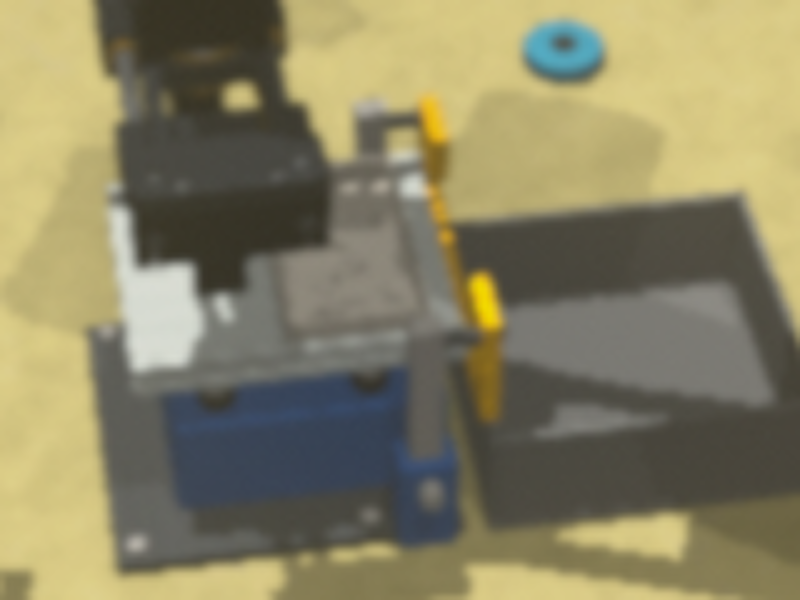

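The picture shows the near finger at about (222,270), over bare platform with clearance to the tray's back edge at about (280,290). I'll lower it to feel for the platform.

{"fn": "arm_command", "kwargs": {"translation": [[0,0.15,0],[0,0.225,0],[0,0.225,0],[0,0.225,0]], "rotation": [[0,0,0],[0,0,0],[0,0,0],[0,0,0]], "grip": [0,0,0,0]}}

```text
time_s: 4.7
position: [0.6326, -0.0132, 0.1183]
tcp_rot: [[0.972, -0.001, -0.234], [0.234, 0.0, 0.972], [-0.001, -1.0, 0.0]]
force: [1.0, -0.6, 0.8]
opening: 0.5
```

{"fn": "arm_command", "kwargs": {"translation": [[0,0.015,0],[0,0.03,0],[0,0.045,0],[0,0.045,0]], "rotation": [[0,0,0],[0,0,0],[0,0,0],[0,0,0]], "grip": [0,0,0,0]}}

```text
time_s: 5.1
position: [0.633, -0.0132, 0.1154]
tcp_rot: [[0.972, 0.001, -0.234], [0.234, -0.0, 0.972], [0.0, -1.0, -0.0]]
force: [-1.8, -0.7, 4.4]
opening: 0.498
```

{"fn": "arm_command", "kwargs": {"translation": [[0,0.012,0],[0,0.025,0],[0,0.025,0]], "rotation": [[0,0,0],[0,0,0],[0,0,0]], "grip": [0,0,0]}}

```text
time_s: 5.4
position: [0.633, -0.0132, 0.1135]
tcp_rot: [[0.972, 0.001, -0.234], [0.234, -0.0, 0.972], [0.0, -1.0, -0.0]]
force: [-1.1, -0.2, 5.7]
opening: 0.5
```

{"fn": "arm_command", "kwargs": {"translation": [[-0.08,0,0],[-0.16,0,0],[-0.24,0,0],[-0.31,0,0],[-0.31,0,0]], "rotation": [[0,0,0],[0,0,0],[0,0,0],[0,0,0],[0,0,0]], "grip": [0,0,0,0,0]}}

```text
time_s: 5.9
position: [0.6103, -0.0191, 0.1142]
tcp_rot: [[0.972, 0.005, -0.234], [0.234, -0.0, 0.972], [0.005, -1.0, -0.002]]
force: [-0.6, 0.4, 6.3]
opening: 0.501
```

Run:
```python
from h import *
s=bot.read_state();R=np.array(s['tcp_rot'])
for i in range(3):
    S=snap('side');s=bot.read_state();print(np.round(s['position'],4),np.round(R.T@s['force'],2))
cv2.imwrite('pics/s2.png',cv2.resize(S['image'][180:300,255:415],None,fx=5,fy=5,interpolation=cv2.INTER_CUBIC))
```

```text
[ 0.6103 -0.0192  0.1141] [ 1.03 -5.43 -0.01]
[ 0.6103 -0.0192  0.1141] [ 0.72 -5.14 -0.34]
[ 0.6103 -0.0192  0.114 ] [ 0.59 -5.34 -0.07]
```

View pics/s2.png

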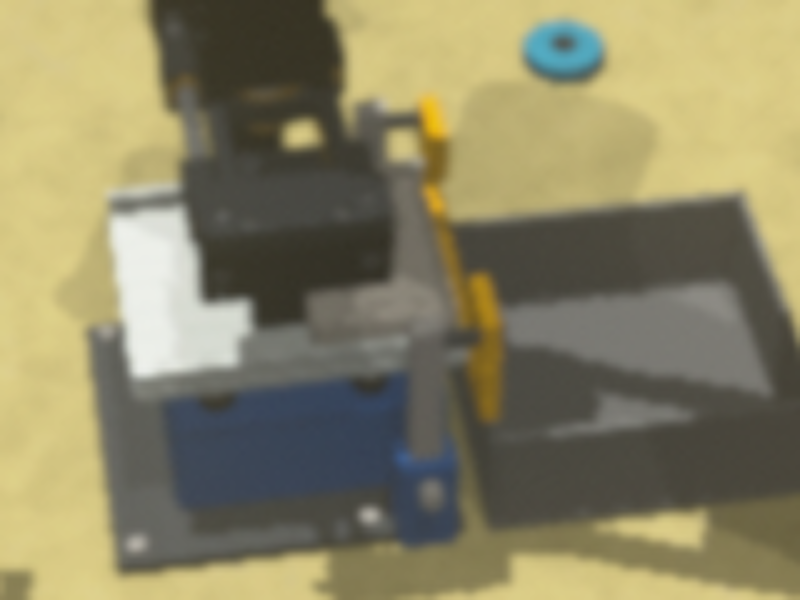

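The tray now spans about x=305–440 in the crop (it was 280–415), and it is level and sliding with the fingers. I'll go on until it meets the gate.

{"fn": "arm_command", "kwargs": {"translation": [[-0.025,0,0],[-0.05,0,0],[-0.075,0,0],[-0.075,0,0]], "rotation": [[0,0,0],[0,0,0],[0,0,0],[0,0,0]], "grip": [0,0,0,0]}}

```text
time_s: 6.45
position: [0.6055, -0.0205, 0.1143]
tcp_rot: [[0.972, 0.007, -0.233], [0.233, -0.001, 0.972], [0.006, -1.0, -0.002]]
force: [2.2, 0.8, 5.8]
opening: 0.499
```

{"fn": "arm_command", "kwargs": {"translation": [[-0.012,0,0],[-0.025,0,0],[-0.025,0,0]], "rotation": [[0,0,0],[0,0,0],[0,0,0]], "grip": [0,0,0]}}

```text
time_s: 6.75
position: [0.6043, -0.0209, 0.1144]
tcp_rot: [[0.972, 0.008, -0.233], [0.233, -0.0, 0.972], [0.008, -1.0, -0.002]]
force: [3.5, 1.8, 5.2]
opening: 0.501
```

{"fn": "arm_command", "kwargs": {"translation": [[-0.012,0,0],[-0.025,0,0],[-0.025,0,0]], "rotation": [[0,0,0],[0,0,0],[0,0,0]], "grip": [0,0,0]}}

```text
time_s: 7.05
position: [0.6026, -0.0214, 0.1144]
tcp_rot: [[0.972, 0.009, -0.233], [0.233, -0.001, 0.972], [0.008, -1.0, -0.003]]
force: [5.2, 1.6, 4.9]
opening: 0.5
```

The push force has risen to about 5 N, so the tray is against the gate bars and deflecting them about 4 mm. Now I lower in 1 mm steps and watch for the force to drop.

{"fn": "arm_command", "kwargs": {"translation": [[0,0.0125,0],[0,0.0125,0],[0,0.0125,0]], "rotation": [[0,0,0],[0,0,0],[0,0,0]], "grip": [0,0,0]}}

```text
time_s: 7.35
position: [0.6026, -0.0214, 0.1134]
tcp_rot: [[0.972, 0.009, -0.233], [0.233, -0.001, 0.972], [0.008, -1.0, -0.003]]
force: [5.3, 1.5, 5.2]
opening: 0.5
```

{"fn": "arm_command", "kwargs": {"translation": [[0,0.0125,0],[0,0.0125,0],[0,0.0125,0]], "rotation": [[0,0,0],[0,0,0],[0,0,0]], "grip": [0,0,0]}}

```text
time_s: 7.65
position: [0.6026, -0.0214, 0.1125]
tcp_rot: [[0.972, 0.009, -0.233], [0.233, -0.001, 0.972], [0.008, -1.0, -0.003]]
force: [4.6, 0.9, 5.7]
opening: 0.501
```

{"fn": "arm_command", "kwargs": {"translation": [[0,0.0125,0],[0,0.0125,0],[0,0.0125,0]], "rotation": [[0,0,0],[0,0,0],[0,0,0]], "grip": [0,0,0]}}

```text
time_s: 7.95
position: [0.6026, -0.0214, 0.1115]
tcp_rot: [[0.972, 0.009, -0.233], [0.233, -0.001, 0.972], [0.008, -1.0, -0.003]]
force: [3.7, 0.0, 6.3]
opening: 0.505
```

{"fn": "arm_command", "kwargs": {"translation": [[0,0.0125,0],[0,0.0125,0],[0,0.0125,0]], "rotation": [[0,0,0],[0,0,0],[0,0,0]], "grip": [0,0,0]}}

```text
time_s: 8.25
position: [0.6026, -0.0214, 0.1106]
tcp_rot: [[0.972, 0.009, -0.233], [0.233, -0.001, 0.972], [0.008, -1.0, -0.003]]
force: [4.2, 1.1, 7.8]
opening: 0.501
```

{"fn": "arm_command", "kwargs": {"translation": [[0,0.0125,0],[0,0.0125,0],[0,0.0125,0]], "rotation": [[0,0,0],[0,0,0],[0,0,0]], "grip": [0,0,0]}}

```text
time_s: 8.55
position: [0.6026, -0.0214, 0.1097]
tcp_rot: [[0.972, 0.009, -0.233], [0.233, -0.001, 0.972], [0.008, -1.0, -0.003]]
force: [3.1, 0.6, 7.1]
opening: 0.502
```

```bash
cat >> h.py <<'E'
def avg(n=4):
    F=[]
    for i in range(n):
        c=snap('side');s=bot.read_state();F.append(np.array(s['tcp_rot']).T@s['force'])
    print(np.round(s['position'],4),np.round(np.mean(F,0),2),np.round(np.std(F,0),2),round(float(s['time_s']),2));return c
E
python3 -c "
from h import *
c=avg(4)
cv2.imwrite('pics/s3.png',cv2.resize(c['image'][190:280,295:395],None,fx=6,fy=6,interpolation=cv2.INTER_CUBIC))"
```

```text
[ 0.6026 -0.0214  0.1097] [ 4.61 -7.27  0.18] [0.65 0.64 0.53] 8.75
```

View pics/s3.png

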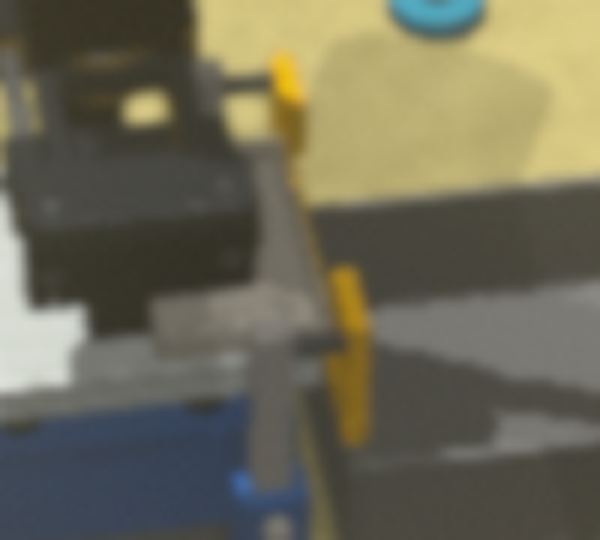

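The average is 4.6 N with noise of about 0.65 N. The near bar (crop (350,350)) still looks pushed out. I'll keep lowering.

{"fn": "arm_command", "kwargs": {"translation": [[0,0.0125,0],[0,0.0125,0],[0,0.0125,0]], "rotation": [[0,0,0],[0,0,0],[0,0,0]], "grip": [0,0,0]}}

```text
time_s: 9.05
position: [0.6026, -0.0214, 0.1088]
tcp_rot: [[0.972, 0.009, -0.233], [0.233, -0.001, 0.972], [0.008, -1.0, -0.003]]
force: [3.1, 1.2, 7.9]
opening: 0.501
```

```bash
python3 -c "
from h import *
avg(4)"
```

```text
[ 0.6026 -0.0214  0.1088] [ 4.2  -7.57 -0.04] [0.33 0.38 0.43] 9.25
```

{"fn": "arm_command", "kwargs": {"translation": [[0,0.0125,0],[0,0.0125,0],[0,0.0125,0]], "rotation": [[0,0,0],[0,0,0],[0,0,0]], "grip": [0,0,0]}}

```text
time_s: 9.55
position: [0.6026, -0.0214, 0.1079]
tcp_rot: [[0.972, 0.009, -0.233], [0.233, -0.001, 0.972], [0.008, -1.0, -0.003]]
force: [4.4, 1.5, 8.3]
opening: 0.499
```

```bash
python3 -c "
from h import *
avg(4)"
```

```text
[ 0.6026 -0.0214  0.1079] [ 4.09 -8.42  0.58] [0.39 0.36 0.11] 9.75
```

{"fn": "arm_command", "kwargs": {"translation": [[0,0.0125,0],[0,0.0125,0],[0,0.0125,0]], "rotation": [[0,0,0],[0,0,0],[0,0,0]], "grip": [0,0,0]}}

```text
time_s: 10.05
position: [0.6026, -0.0214, 0.107]
tcp_rot: [[0.972, 0.009, -0.233], [0.233, -0.001, 0.972], [0.008, -1.0, -0.003]]
force: [3.8, 1.4, 9.7]
opening: 0.501
```

```bash
python3 -c "
from h import *
avg(3)"
```

```text
[ 0.6026 -0.0214  0.107 ] [ 4.13 -8.7  -0.08] [0.11 0.1  0.43] 10.2
```

{"fn": "arm_command", "kwargs": {"translation": [[0,0.0125,0],[0,0.0125,0],[0,0.0125,0]], "rotation": [[0,0,0],[0,0,0],[0,0,0]], "grip": [0,0,0]}}

```text
time_s: 10.5
position: [0.6026, -0.0214, 0.1061]
tcp_rot: [[0.972, 0.009, -0.233], [0.233, -0.001, 0.972], [0.008, -1.0, -0.003]]
force: [3.2, 2.1, 9.1]
opening: 0.5
```

```bash
python3 -c "
from h import *
avg(3)"
```

```text
[ 0.6026 -0.0214  0.1061] [ 4.25 -9.59  0.26] [0.59 0.59 0.31] 10.65
```

{"fn": "arm_command", "kwargs": {"translation": [[0,0.0125,0],[0,0.0125,0],[0,0.0125,0]], "rotation": [[0,0,0],[0,0,0],[0,0,0]], "grip": [0,0,0]}}

```text
time_s: 10.95
position: [0.6026, -0.0214, 0.1052]
tcp_rot: [[0.972, 0.009, -0.233], [0.233, -0.001, 0.972], [0.009, -1.0, -0.003]]
force: [3.7, 0.9, 9.4]
opening: 0.501
```

```bash
python3 -c "
from h import *
avg(3)"
```

```text
[ 0.6026 -0.0214  0.1052] [ 3.98 -9.61  0.32] [0.2  0.52 0.52] 11.1
```

{"fn": "arm_command", "kwargs": {"translation": [[0,0.0125,0],[0,0.0125,0],[0,0.0125,0]], "rotation": [[0,0,0],[0,0,0],[0,0,0]], "grip": [0,0,0]}}

```text
time_s: 11.4
position: [0.6026, -0.0214, 0.1041]
tcp_rot: [[0.972, 0.009, -0.233], [0.233, -0.001, 0.972], [0.008, -1.0, -0.003]]
force: [3.3, 0.9, 9.2]
opening: 0.503
```

```bash
python3 -c "
from h import *
avg(3)"
```

```text
[ 0.6026 -0.0214  0.1041] [ 3.89 -9.17  0.37] [0.8  0.47 0.22] 11.55
```

{"fn": "arm_command", "kwargs": {"translation": [[0,0.0125,0],[0,0.0125,0],[0,0.0125,0]], "rotation": [[0,0,0],[0,0,0],[0,0,0]], "grip": [0,0,0]}}

```text
time_s: 11.85
position: [0.6026, -0.0214, 0.1033]
tcp_rot: [[0.972, 0.009, -0.233], [0.233, -0.001, 0.972], [0.008, -1.0, -0.003]]
force: [2.6, 1.4, 10.3]
opening: 0.496
```

```bash
python3 -c "
from h import *
c=avg(3)
cv2.imwrite('pics/s4.png',cv2.resize(c['image'][190:280,295:395],None,fx=6,fy=6,interpolation=cv2.INTER_CUBIC))"
```

```text
[ 0.6026 -0.0214  0.1033] [  3.36 -10.87   0.58] [0.17 0.22 0.23] 12.0
```

View pics/s4.png

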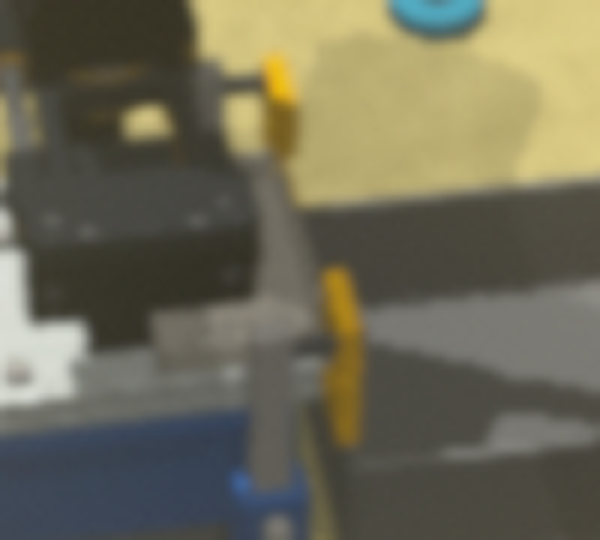

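The yellow bars have moved back about 8 px in the crop (near bar from 350 to 343), which suggests the gate has sprung back. I'll measure this numerically with a yellow mask and then push a little further as a test.

```bash
cat >> h.py <<'E'
def gate(im,off=(295,190)):
    hsv=cv2.cvtColor(im,cv2.COLOR_BGR2HSV)
    h,w=im.shape[:2]; m=cv2.inRange(hsv,(17,190,90),(32,255,255))
    yy,xx=np.nonzero(m); x=xx/w*100+295; y=yy/h*90+190
    k=(y>233)&(y<266)&(x>346)&(x<360); f=(y>198)&(y<213)&(x>336)&(x<348)
    return [ (round(x[q].mean(),2),round(y[q].mean(),2),int(q.sum())) if q.any() else None for q in (k,f)]
E
python3 - <<'E'
from h import *
up=lambda im:cv2.resize(im[190:280,295:395],None,fx=6,fy=6,interpolation=cv2.INTER_CUBIC)
print('rest',gate(up(cv2.imread('pics/side0.png'))))
for f in('s3','s4'):print(f,gate(cv2.imread(f'pics/{f}.png')))
E
```

```text
rest [(np.float64(351.13), np.float64(240.61), 1920), (np.float64(341.45), np.float64(204.65), 916)]
s3 [(np.float64(353.33), np.float64(246.75), 1986), (np.float64(342.56), np.float64(204.41), 917)]
s4 [(np.float64(352.11), np.float64(246.92), 2041), (np.float64(341.31), np.float64(204.31), 861)]
```

{"fn": "arm_command", "kwargs": {"translation": [[-0.012,0,0],[-0.025,0,0],[-0.025,0,0]], "rotation": [[0,0,0],[0,0,0],[0,0,0]], "grip": [0,0,0]}}

```text
time_s: 12.3
position: [0.6014, -0.0219, 0.1036]
tcp_rot: [[0.972, 0.011, -0.233], [0.233, -0.001, 0.972], [0.01, -1.0, -0.003]]
force: [4.7, 1.5, 11.5]
opening: 0.502
```

Run:
```python
from h import *
up=lambda im:cv2.resize(im[190:280,295:395],None,fx=6,fy=6,interpolation=cv2.INTER_CUBIC)
c=avg(3);print(gate(up(c['image'])))
```

```text
[ 0.6014 -0.0219  0.1035] [  4.85 -10.19   0.59] [0.25 0.59 0.59] 12.45
[(np.float64(352.14), np.float64(247.13), 2072), (np.float64(341.25), np.float64(204.22), 835)]
```

The gate is back at rest: the far bar is at 341.3 px against 341.45 at rest and 342.6 when pushed. The tray is in the opening. I'll push on gently and watch the force.

{"fn": "arm_command", "kwargs": {"translation": [[-0.02,0.003,0],[-0.04,0.006,0],[-0.04,0.006,0]], "rotation": [[0,0,0],[0,0,0],[0,0,0]], "grip": [0,0,0]}}

```text
time_s: 12.75
position: [0.5984, -0.0228, 0.1031]
tcp_rot: [[0.972, 0.011, -0.233], [0.233, -0.001, 0.972], [0.011, -1.0, -0.004]]
force: [5.0, 0.5, 12.3]
opening: 0.499
```

Run:
```python
from h import *
up=lambda im:cv2.resize(im[190:280,295:395],None,fx=6,fy=6,interpolation=cv2.INTER_CUBIC)
c=avg(3);print(gate(up(c['image'])))
T=snap('top')
a=cv2.resize(c['image'][190:280,295:395],None,fx=4,fy=4,interpolation=cv2.INTER_CUBIC)
b=cv2.resize(T['image'][190:280,260:360],None,fx=4,fy=4,interpolation=cv2.INTER_CUBIC)
cv2.imwrite('pics/s5.png',np.hstack([a,b]))
```

```text
[ 0.5984 -0.0228  0.1031] [  4.61 -10.85   0.57] [0.17 0.21 0.13] 12.9
[(np.float64(352.18), np.float64(247.25), 2030), (np.float64(341.24), np.float64(204.11), 810)]
```

View pics/s5.png

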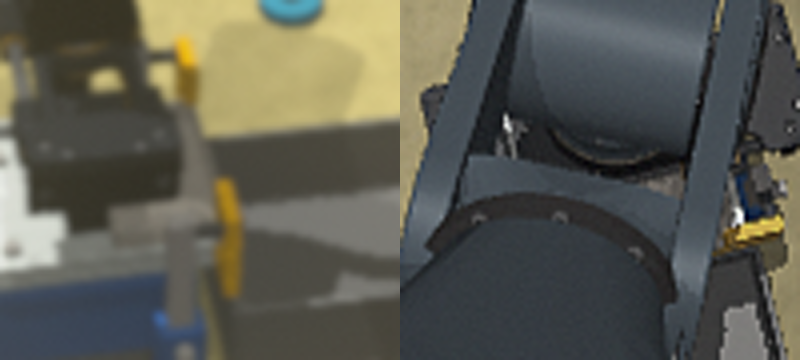

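The side view shows the tray in the slot and level. The gate is at rest and the push force is constant at about 4.6 N, which is friction rather than spring. I'll now feel upward in small steps for the bars' underside so I can centre the tray in the 3 mm window.

{"fn": "arm_command", "kwargs": {"translation": [[0,-0.00625,0],[0,-0.00625,0],[0,-0.00625,0]], "rotation": [[0,0,0],[0,0,0],[0,0,0]], "grip": [0,0,0]}}

```text
time_s: 13.25
position: [0.5983, -0.0228, 0.1036]
tcp_rot: [[0.972, 0.011, -0.233], [0.233, -0.001, 0.972], [0.01, -1.0, -0.003]]
force: [4.4, 1.0, 10.6]
opening: 0.499
```

```bash
python3 -c "
from h import *
avg(4)"
```

```text
[ 0.5984 -0.0228  0.1036] [  4.69 -10.23   0.81] [0.2  0.53 0.3 ] 13.45
```

{"fn": "arm_command", "kwargs": {"translation": [[0,-0.00625,0],[0,-0.00625,0],[0,-0.00625,0]], "rotation": [[0,0,0],[0,0,0],[0,0,0]], "grip": [0,0,0]}}

```text
time_s: 13.75
position: [0.5983, -0.0228, 0.104]
tcp_rot: [[0.972, 0.011, -0.233], [0.233, -0.001, 0.972], [0.01, -1.0, -0.003]]
force: [4.7, 1.6, 10.6]
opening: 0.5
```

```bash
python3 -c "
from h import *
avg(4)"
```

```text
[ 0.5983 -0.0228  0.104 ] [ 4.530e+00 -1.061e+01 -1.000e-02] [0.66 0.22 0.81] 13.95
```

{"fn": "arm_command", "kwargs": {"translation": [[0,-0.00625,0],[0,-0.00625,0],[0,-0.00625,0]], "rotation": [[0,0,0],[0,0,0],[0,0,0]], "grip": [0,0,0]}}

```text
time_s: 14.25
position: [0.5981, -0.0228, 0.1041]
tcp_rot: [[0.972, 0.01, -0.233], [0.233, -0.001, 0.972], [0.01, -1.0, -0.003]]
force: [5.7, 1.6, 8.4]
opening: 0.501
```

```bash
python3 -c "
from h import *
avg(4)"
```

```text
[ 0.5981 -0.0228  0.1041] [ 5.09 -8.31 -0.17] [0.24 0.28 0.41] 14.45
```

{"fn": "arm_command", "kwargs": {"translation": [[0,-0.00625,0],[0,-0.00625,0],[0,-0.00625,0]], "rotation": [[0,0,0],[0,0,0],[0,0,0]], "grip": [0,0,0]}}

```text
time_s: 14.75
position: [0.5979, -0.0228, 0.1042]
tcp_rot: [[0.972, 0.009, -0.233], [0.233, -0.001, 0.972], [0.009, -1.0, -0.003]]
force: [5.2, 1.3, 6.9]
opening: 0.499
```

```bash
python3 -c "
from h import *
avg(4)"
```

```text
[ 0.5979 -0.0229  0.1042] [ 4.89 -6.77 -0.15] [0.35 0.41 0.68] 14.95
```

The force drops sharply at z = 0.104, so that is where the tray's top touches the bars. The fit window is therefore z ≈ 0.101–0.104. I'll lower to about 0.1025 and push through in short stages.

{"fn": "arm_command", "kwargs": {"translation": [[0,0.0325,0],[0,0.0325,0],[0,0.0325,0]], "rotation": [[0,0,0],[0,0,0],[0,0,0]], "grip": [0,0,0]}}

```text
time_s: 15.25
position: [0.5979, -0.0229, 0.1023]
tcp_rot: [[0.972, 0.01, -0.233], [0.233, -0.001, 0.972], [0.009, -1.0, -0.003]]
force: [3.9, 0.8, 10.6]
opening: 0.502
```

{"fn": "arm_command", "kwargs": {"translation": [[-0.025,0,0],[-0.05,0,0],[-0.075,0,0],[-0.1,0,0],[-0.1,0,0]], "rotation": [[0,0,0],[0,0,0],[0,0,0],[0,0,0],[0,0,0]], "grip": [0,0,0,0,0]}}

```text
time_s: 15.75
position: [0.5907, -0.0248, 0.1026]
tcp_rot: [[0.972, 0.011, -0.233], [0.233, -0.001, 0.972], [0.011, -1.0, -0.004]]
force: [3.8, 1.3, 10.5]
opening: 0.505
```

Run:
```python
from h import *
up=lambda im:cv2.resize(im[190:280,295:395],None,fx=6,fy=6,interpolation=cv2.INTER_CUBIC)
c=avg(2);print(gate(up(c['image'])))
```

```text
[ 0.5907 -0.0248  0.1025] [  4.26 -10.98   0.39] [0.59 0.62 0.29] 15.85
[(np.float64(352.05), np.float64(246.58), 1494), (np.float64(341.16), np.float64(203.98), 806)]
```

Smooth: z = 0.1025, the gate is at rest and the force is steady. I'll continue.

{"fn": "arm_command", "kwargs": {"translation": [[-0.025,0,0],[-0.05,0,0],[-0.075,0,0],[-0.1,0,0],[-0.1,0,0]], "rotation": [[0,0,0],[0,0,0],[0,0,0],[0,0,0],[0,0,0]], "grip": [0,0,0,0,0]}}

```text
time_s: 16.35
position: [0.5829, -0.0267, 0.1025]
tcp_rot: [[0.972, 0.011, -0.233], [0.233, -0.001, 0.972], [0.011, -1.0, -0.004]]
force: [3.9, 1.4, 11.0]
opening: 0.498
```

{"fn": "arm_command", "kwargs": {"translation": [[-0.025,0,0],[-0.05,0,0],[-0.075,0,0],[-0.1,0,0],[-0.1,0,0]], "rotation": [[0,0,0],[0,0,0],[0,0,0],[0,0,0],[0,0,0]], "grip": [0,0,0,0,0]}}

```text
time_s: 16.85
position: [0.5751, -0.0287, 0.1024]
tcp_rot: [[0.972, 0.011, -0.233], [0.233, -0.001, 0.972], [0.01, -1.0, -0.004]]
force: [4.7, 1.1, 11.5]
opening: 0.505
```

Run:
```python
from h import *
up=lambda im:cv2.resize(im[190:280,295:395],None,fx=6,fy=6,interpolation=cv2.INTER_CUBIC)
c=avg(2);print(gate(up(c['image'])))
cv2.imwrite('pics/s6.png',up(c['image']))
```

```text
[ 0.5751 -0.0287  0.1024] [  4.26 -10.3   -0.12] [0.46 0.13 0.14] 16.95
[(np.float64(352.19), np.float64(246.46), 889), None]
```

View pics/s6.png

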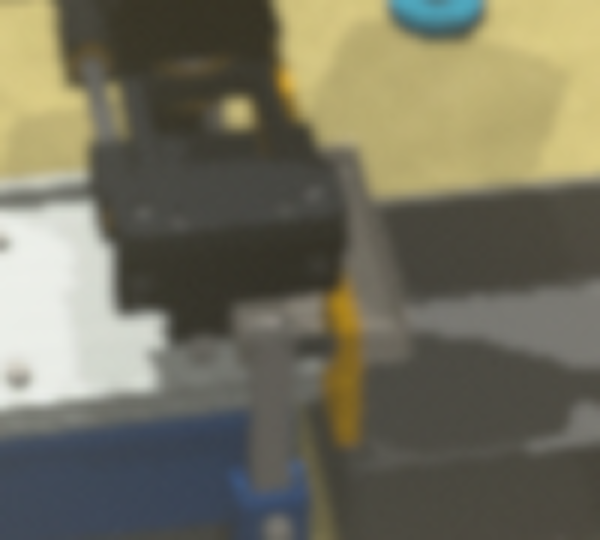

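The tray projects level through the gate, with its front edge at about x=400 in the crop, past the yellow bar at 345. I'll keep pushing past the tipping point.

{"fn": "arm_command", "kwargs": {"translation": [[-0.025,0,0],[-0.05,0,0],[-0.075,0,0],[-0.1,0,0],[-0.125,0,0]], "rotation": [[0,0,0],[0,0,0],[0,0,0],[0,0,0],[0,0,0]], "grip": [0,0,0,0,0]}}

```text
time_s: 17.45
position: [0.5665, -0.031, 0.1029]
tcp_rot: [[0.973, 0.014, -0.232], [0.232, -0.001, 0.973], [0.013, -1.0, -0.005]]
force: [6.0, 2.6, 12.5]
opening: 0.501
```

{"fn": "arm_command", "kwargs": {"translation": [[-0.025,0,0],[-0.05,0,0],[-0.075,0,0],[-0.1,0,0],[-0.125,0,0]], "rotation": [[0,0,0],[0,0,0],[0,0,0],[0,0,0],[0,0,0]], "grip": [0,0,0,0,0]}}

```text
time_s: 17.95
position: [0.5587, -0.0333, 0.103]
tcp_rot: [[0.973, 0.018, -0.232], [0.232, -0.002, 0.973], [0.017, -1.0, -0.006]]
force: [9.0, 3.7, 10.1]
opening: 0.498
```

Run:
```python
from h import *
up=lambda im:cv2.resize(im[190:280,295:395],None,fx=6,fy=6,interpolation=cv2.INTER_CUBIC)
c=avg(2);print(gate(up(c['image'])))
cv2.imwrite('pics/s7.png',up(c['image']))
```

```text
[ 0.5584 -0.0334  0.103 ] [  9.87 -10.36   0.5 ] [0.19 0.26 0.08] 18.05
[(np.float64(354.02), np.float64(241.79), 290), None]
```

View pics/s7.png

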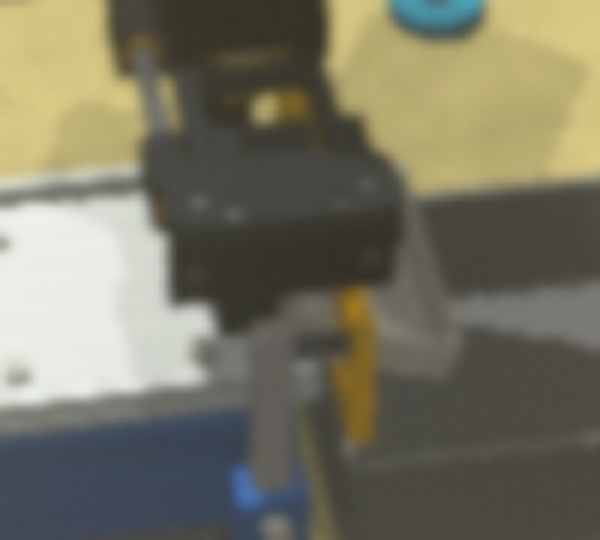

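The tray has tipped about 16° over the sill, with its near front corner at (455,375). The push force has risen to about 10 N and the gate is dragged out about 4 mm, so the tilted tray is binding in the slot. I'll ease back rather than force it.

```bash
cat >> h.py <<'E'
def full(tag):
    F=[]
    for i in range(3):
        c=snap('side');s=bot.read_state();R=np.array(s['tcp_rot']);F.append(np.r_[R.T@s['force'],R.T@s['moment']])
    u=cv2.resize(c['image'][190:280,295:395],None,fx=6,fy=6,interpolation=cv2.INTER_CUBIC)
    cv2.imwrite(f'pics/{tag}.png',u)
    print(np.round(s['position'],4),np.round(np.mean(F,0),2),gate(u)[0],round(float(s['time_s']),2))
E
python3 -c "
from h import *
full('a1')"
```

```text
[ 0.5584 -0.0334  0.1029] [  9.2  -11.06   0.98   0.53   0.14  -1.53] (np.float64(353.85), np.float64(241.78), 274) 18.2
```

{"fn": "arm_command", "kwargs": {"translation": [[0.03,0,0],[0.06,0,0],[0.06,0,0]], "rotation": [[0,0,0],[0,0,0],[0,0,0]], "grip": [0,0,0]}}

```text
time_s: 18.5
position: [0.559, -0.033, 0.102]
tcp_rot: [[0.972, 0.007, -0.235], [0.235, -0.003, 0.972], [0.006, -1.0, -0.005]]
force: [1.4, -3.0, 11.5]
opening: 0.502
```

```bash
python3 -c "
from h import *
full('a2')"
```

```text
[ 0.559  -0.0331  0.102 ] [  1.25 -11.91  -3.01  -0.16  -0.07  -0.18] (np.float64(353.24), np.float64(242.47), 247) 18.65
```

View pics/a2.png

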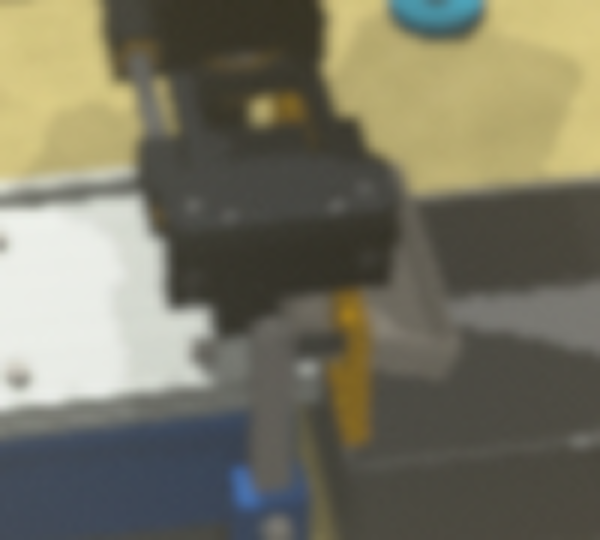

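Backing off lowered the push to about 1 N, though the fingertips stuck on the platform and moved only 0.6 mm. The tilted tray is wedging because the finger holds its back edge up. I'll lower the finger along with the sliding edge so its friction drags the back down, and push gently at the same time.

{"fn": "arm_command", "kwargs": {"translation": [[0,0.015,0],[0,0.03,0],[0,0.03,0]], "rotation": [[0,0,0],[0,0,0],[0,0,0]], "grip": [0,0,0]}}

```text
time_s: 18.95
position: [0.5589, -0.033, 0.1]
tcp_rot: [[0.972, 0.008, -0.234], [0.234, -0.003, 0.972], [0.007, -1.0, -0.004]]
force: [-0.3, -3.2, 16.2]
opening: 0.498
```

```bash
python3 -c "
from h import *
full('a3')"
```

```text
[ 0.5589 -0.0331  0.1001] [ 8.50e-01 -1.58e+01 -2.93e+00 -3.00e-02 -1.00e-02 -3.00e-02] (np.float64(352.11), np.float64(243.6), 351) 19.1
```

{"fn": "arm_command", "kwargs": {"translation": [[-0.02,0.005,0],[-0.04,0.01,0],[-0.06,0.015,0],[-0.08,0.02,0]], "rotation": [[0,0,0],[0,0,0],[0,0,0],[0,0,0]], "grip": [0,0,0,0]}}

```text
time_s: 19.5
position: [0.5564, -0.0339, 0.0995]
tcp_rot: [[0.973, 0.017, -0.232], [0.232, -0.002, 0.973], [0.016, -1.0, -0.006]]
force: [7.0, 2.6, 15.4]
opening: 0.502
```

```bash
python3 -c "
from h import *
full('a4')"
```

```text
[ 0.5561 -0.034   0.0994] [  6.87 -15.05   0.85   0.53   0.17  -1.15] (np.float64(352.23), np.float64(242.24), 387) 19.65
```

The gate sprang back to rest when I lowered, and the tray now advances. I'll continue the same way.

{"fn": "arm_command", "kwargs": {"translation": [[-0.02,0.004,0],[-0.04,0.008,0],[-0.06,0.012,0],[-0.08,0.016,0]], "rotation": [[0,0,0],[0,0,0],[0,0,0],[0,0,0]], "grip": [0,0,0,0]}}

```text
time_s: 20.05
position: [0.551, -0.0355, 0.0983]
tcp_rot: [[0.973, 0.018, -0.232], [0.232, -0.002, 0.973], [0.017, -1.0, -0.006]]
force: [7.9, 3.4, 17.0]
opening: 0.499
```

```bash
python3 -c "
from h import *
full('a5')"
```

```text
[ 0.5508 -0.0356  0.0983] [  8.19 -16.03   0.53   0.55   0.16  -1.39] (np.float64(352.94), np.float64(241.58), 433) 20.2
```

{"fn": "arm_command", "kwargs": {"translation": [[-0.02,0.002,0],[-0.04,0.004,0],[-0.06,0.006,0],[-0.08,0.008,0]], "rotation": [[0,0,0],[0,0,0],[0,0,0],[0,0,0]], "grip": [0,0,0,0]}}

```text
time_s: 20.6
position: [0.5439, -0.0371, 0.0975]
tcp_rot: [[0.973, 0.016, -0.232], [0.232, -0.003, 0.973], [0.015, -1.0, -0.006]]
force: [6.7, 2.2, 15.8]
opening: 0.498
```

```bash
python3 -c "
from h import *
full('a6')"
```

```text
[ 0.5436 -0.0372  0.0974] [  6.07 -16.39  -0.22   0.44   0.14  -1.11] (np.float64(351.79), np.float64(241.91), 470) 20.75
```

{"fn": "arm_command", "kwargs": {"translation": [[-0.02,0,0],[-0.04,0,0],[-0.06,0,0],[-0.08,0,0]], "rotation": [[0,0,0],[0,0,0],[0,0,0],[0,0,0]], "grip": [0,0,0,0]}}

```text
time_s: 21.15
position: [0.5378, -0.0387, 0.0974]
tcp_rot: [[0.973, 0.017, -0.232], [0.232, -0.003, 0.973], [0.016, -1.0, -0.006]]
force: [5.9, 2.1, 15.7]
opening: 0.5
```

```bash
python3 -c "
from h import *
full('a7')"
```

```text
[ 0.5375 -0.0387  0.0974] [  5.99 -16.53  -0.19   0.44   0.14  -1.22] (np.float64(351.82), np.float64(241.82), 450) 21.3
```

Run:
```python
from h import *
for n in('side',):
    c=snap(n)
    for th in('tray_center','bin'):
        for f in(models.recognise,models.spot_point):
            print(th,[(np.round(np.array(q.get('extent',q.get('point')))*([640,480]*(2 if 'extent' in q else 1))),round(q['conf'],2)) for q in f(n,th)[:2]])
a6=cv2.imread('pics/a6.png').astype(int)
for f in('a5','a7'):
    d=np.abs(cv2.imread(f'pics/{f}.png').astype(int)-a6).sum(2)>60
    yy,xx=np.nonzero(d&(np.arange(600)>380)[None]);print(f,len(xx),(xx.min(),xx.max(),yy.min(),yy.max()) if len(xx) else 0)
```

```text
tray_center [(array([358., 245., 375., 266.]), 0.72)]
tray_center [(array([363., 252.]), 0.55)]
bin [(array([348., 217., 418., 285.]), 0.93)]
bin [(array([380., 258.]), 0.87)]
a5 12857 (np.int64(381), np.int64(599), np.int64(90), np.int64(456))
a7 5821 (np.int64(381), np.int64(571), np.int64(0), np.int64(331))
```

Run:
```python
from h import *
c=snap('side')
a=c['image'][185:295,325:425];b=cv2.imread('pics/a6.png');b=cv2.resize(b,(400,360))
a=cv2.resize(a,None,fx=5,fy=5,interpolation=cv2.INTER_CUBIC)
a=cv2.convertScaleAbs(a,alpha=1.3,beta=10)
o=np.zeros((550,800,3),np.uint8);o[:,:500]=a;o[:270,500:]=cv2.resize(b,(300,270))
o[280:550,500:]=cv2.resize(cv2.imread('pics/a5.png'),(300,270))
cv2.imwrite('pics/v12.png',o)
```

```text
(no output)
```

View pics/v12.png

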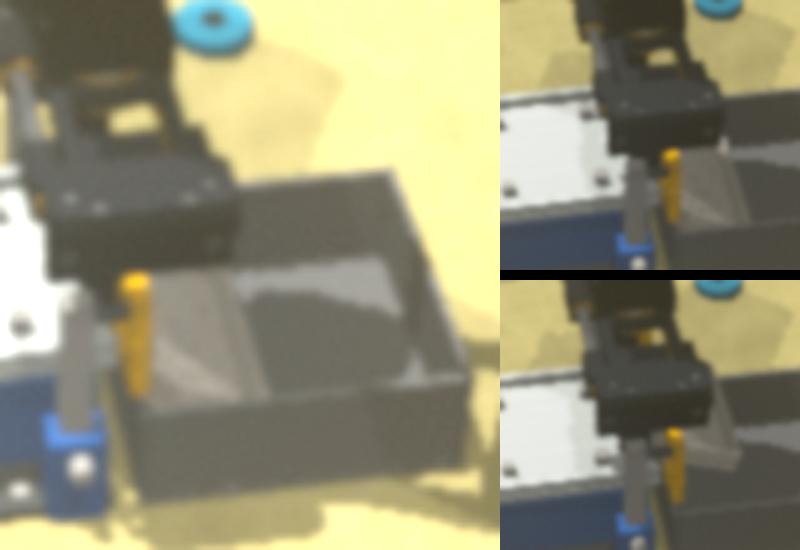

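The tray has gone through and lies in the bin on the gate side, with its front edge at about (250,350) in the crop. I'll raise the fingers gently, so the platform rises with them, and then back away.

{"fn": "arm_command", "kwargs": {"translation": [[0.02,-0.05,0],[0.04,-0.12,0],[0.04,-0.2,0],[0.04,-0.3,0],[0.04,-0.4,0]], "rotation": [[0,0,0],[0,0,0],[0,0,0],[0,0,0],[0,0,0]], "grip": [0,0,0,0,0]}}

```text
time_s: 22.1
position: [0.5334, -0.0368, 0.1261]
tcp_rot: [[0.972, -0.001, -0.234], [0.234, 0.0, 0.972], [-0.001, -1.0, 0.001]]
force: [0.4, 0.1, -0.0]
opening: 0.498
```

{"fn": "arm_command", "kwargs": {"translation": [[0,-0.4,0],[0,-0.8,0],[0,-1,0],[0,-1,0]], "rotation": [[0,0,0],[0,0,0],[0,0,0],[0,0,0]], "grip": [0,0,0,0]}}

```text
time_s: 22.5
position: [0.5346, -0.0369, 0.2076]
tcp_rot: [[0.972, 0.003, -0.235], [0.235, -0.001, 0.972], [0.003, -1.0, -0.002]]
force: [-0.4, 0.6, -0.3]
opening: 0.496
```

{"fn": "arm_command", "kwargs": {"translation": [[0.3,-0.4,0.5],[0.6,-0.6,1],[0.6,-0.6,1],[0.6,-0.6,1]], "rotation": [[0,0,0],[0,0,0],[0,0,0],[0,0,0]], "grip": [0,0,0,0]}}

```text
time_s: 22.9
position: [0.5611, 0.0535, 0.2527]
tcp_rot: [[0.971, -0.003, -0.237], [0.237, -0.0, 0.971], [-0.002, -1.0, 0.0]]
force: [-0.7, -1.1, -0.5]
opening: 0.503
```

{"fn": "arm_command", "kwargs": {"translation": [[0,0,0.5],[0,0,1],[0,0,1],[0,0,1]], "rotation": [[0,0,0],[0,0,0],[0,0,0],[0,0,0]], "grip": [0,0,0,0]}}

```text
time_s: 23.3
position: [0.5418, 0.1293, 0.2522]
tcp_rot: [[0.972, -0.004, -0.235], [0.235, -0.001, 0.972], [-0.004, -1.0, -0.0]]
force: [-0.7, 0.3, -1.3]
opening: 0.499
```

{"fn": "arm_command", "kwargs": {"translation": [[0,0,0.5],[0,0,1],[0,0,1],[0,0,1]], "rotation": [[0,0,0],[0,0,0],[0,0,0],[0,0,0]], "grip": [0,0,0,0]}}

```text
time_s: 23.7
position: [0.5245, 0.2065, 0.2531]
tcp_rot: [[0.972, -0.001, -0.234], [0.234, -0.001, 0.972], [-0.002, -1.0, -0.001]]
force: [0.0, 0.4, 0.3]
opening: 0.498
```

Run:
```python
from h import *
np.set_printoptions(precision=4,suppress=True)
s=bot.read_state();print(s['time_s'],s['position'],s['force'])
cs={n:snap(n,n+'1.png') for n in('side','top')}
for th in['stand','tray_center','gate_front','bin','relay','flux','wick']:
    ps=[]
    for n in cs:
        r=models.spot_point(n,th)[:2]
        print(th,n,[(np.round(np.array(q['point'])*[640,480],1),round(q['conf'],2)) for q in r])
        if r: ps.append((cs[n],np.array(r[0]['point'])*[640,480]))
    if len(ps)==2: print('   tri',tri(*zip(*ps)))
for n in cs: print(n,[(np.round(np.array(q['extent'])*([640,480]*2),1),round(q['conf'],2)) for q in models.recognise(n,'tray_center')])
up=lambda im:cv2.resize(im[190:280,295:395],None,fx=6,fy=6,interpolation=cv2.INTER_CUBIC)
print('gate now',gate(up(cs['side']['image'])),'start',gate(up(cv2.imread('pics/side0.png'))))
```

```text
23.7 [0.5245 0.2065 0.2531] [0.0184 0.4354 0.3232]
stand side [(array([325.5, 261.2]), 0.67)]
stand top [(array([319.4, 240.3]), 0.81)]
   tri [ 0.5754 -0.0352  0.0006]
tray_center side []
tray_center top [(array([325.3, 272.9]), 0.73)]
gate_front side [(array([342.2, 230.4]), 0.96)]
gate_front top [(array([323. , 252.7]), 0.87)]
   tri [ 0.5385 -0.042   0.0892]
bin side [(array([376.7, 259.9]), 0.89)]
bin top [(array([323.9, 287.4]), 0.67), (array([317.8, 242.4]), 0.43)]
   tri [ 0.4627 -0.044   0.0033]
relay side [(array([365.9, 375.1]), 0.83)]
relay top []
flux side [(array([297.7, 185.8]), 0.57)]
flux top [(array([435.3, 191.6]), 0.88)]
   tri [ 0.6784 -0.3117 -0.0017]
wick side []
wick top [(array([429.4, 280.1]), 0.58)]
side [(array([351.4, 234.4, 358.8, 234.7]), 0.42)]
top [(array([301. , 254.3, 352.3, 290.5]), 0.89)]
gate now [(np.float64(350.63), np.float64(236.17), 88), None] start [(np.float64(351.13), np.float64(240.61), 1920), (np.float64(341.45), np.float64(204.65), 916)]
```

{"fn": "arm_command", "kwargs": {"translation": [[0,0,0.5],[0,0,1],[0,0,1]], "rotation": [[0,0,0],[0,0,0],[0,0,0]], "grip": [0,0,0]}}

```text
time_s: 24.9
position: [0.5044, 0.2893, 0.254]
tcp_rot: [[0.971, -0.0, -0.238], [0.238, 0.002, 0.971], [0.0, -1.0, 0.002]]
force: [-0.7, 0.0, 0.6]
opening: 0.501
```

{"fn": "arm_command", "kwargs": {"translation": [[0,0,0.5],[0,0,1],[0,0,1]], "rotation": [[0,0,0],[0,0,0],[0,0,0]], "grip": [0,0,0]}}

```text
time_s: 25.2
position: [0.4859, 0.3668, 0.254]
tcp_rot: [[0.971, 0.0, -0.239], [0.239, 0.002, 0.971], [0.001, -1.0, 0.002]]
force: [0.4, -0.1, 0.1]
opening: 0.499
```

{"fn": "arm_command", "kwargs": {"translation": [[0,0,0.5],[0,0,1],[0,0,1]], "rotation": [[0,0,0],[0,0,0],[0,0,0]], "grip": [0,0,0]}}

```text
time_s: 25.5
position: [0.4675, 0.4441, 0.2539]
tcp_rot: [[0.971, 0.001, -0.238], [0.238, 0.002, 0.971], [0.001, -1.0, 0.002]]
force: [0.5, -0.2, 0.2]
opening: 0.498
```

Run:
```python
from h import *
np.set_printoptions(precision=4,suppress=True)
cs={n:snap(n,n+'2.png') for n in('side','top')}
def st(P): 
    a=np.radians(13.5);d=np.array(P)[:2]-[.572,-.028];return np.round([d[0]*np.cos(a)+d[1]*np.sin(a),-d[0]*np.sin(a)+d[1]*np.cos(a),P[2]],4)
for th in['tray_center','bin','relay','flux','wick']:
    ps=[]
    for n in cs:
        r=models.spot_point(n,th)[:1]
        if r: ps.append((cs[n],np.array(r[0]['point'])*[640,480])); print(th,n,np.round(ps[-1][1],1),round(r[0]['conf'],2))
    if len(ps)==2: P=tri(*zip(*ps));print('   tri',P,st(P))
for n in cs:
    for q in models.recognise(n,'tray_center'): print(n,np.round(np.array(q['extent'])*([640,480]*2),1),round(q['conf'],2))
g=lambda im:cv2.resize(im[190:280,295:395],None,fx=6,fy=6,interpolation=cv2.INTER_CUBIC)
print('gate now',gate(g(cs['side']['image'])))
# profile along station -x through the gate centre: predicted pixels at floor for the tray flat, both images
a=np.radians(13.5)
def w(x,y,z): return [.572+x*np.cos(a)-y*np.sin(a),-.028+x*np.sin(a)+y*np.cos(a),z]
for n in cs:
    for y in(0,.03):
        xs=np.arange(-.05,-.185,-.006);q=proj(cs[n],[w(x,y,.012) for x in xs])
        print(n,y,[(int(x*1e3),)+tuple(int(v) for v in cs[n]['image'][int(round(p[1])),int(round(p[0]))]) for x,p in zip(xs,q)])
# flat-tray hypotheses: front edge px of extents
for z in(.02,.035,.05): print(z,st(atz(cs['top'],(325,285),z)))
```

```text
tray_center side [361.6 252.3] 0.62
tray_center top [323.  271.7] 0.97
   tri [ 0.4977 -0.0421  0.0269] [-0.0756  0.0036  0.0269]
bin top [325.4 287.6] 0.62
relay side [367.  377.5] 0.46
relay top [195.  284.8] 0.75
   tri [ 0.4752  0.2591 -0.0075] [-0.0271  0.3017 -0.0075]
flux side [296.6 190.1] 0.84
flux top [436.4 192. ] 0.78
   tri [ 0.6823 -0.3187 -0.0217] [ 0.0394 -0.3085 -0.0217]
wick top [428.  279.1] 0.63
side [349.8 234.2 360.7 266.3] 0.5
top [301.8 257.6 352.1 287.9] 0.69
gate now [(np.float64(351.02), np.float64(240.64), 1249), None]
side 0 [(-50, 59, 97, 115), (-56, 50, 113, 141), (-62, 151, 178, 192), (-68, 159, 171, 176), (-74, 115, 109, 96), (-79, 100, 96, 85), (-86, 77, 76, 70), (-92, 75, 73, 67), (-97, 73, 71, 65), (-103, 65, 64, 59), (-109, 69, 67, 62), (-115, 73, 70, 63), (-121, 79, 75, 67), (-128, 83, 78, 68), (-133, 88, 82, 72), (-139, 90, 84, 73), (-145, 98, 91, 80), (-151, 105, 96, 83), (-157, 108, 99, 86), (-163, 111, 102, 87), (-169, 113, 104, 90), (-176, 112, 103, 89), (-181, 95, 88, 76)]
side 0.03 [(-50, 72, 78, 77), (-56, 96, 104, 106), (-62, 103, 111, 1
[... 833 characters left out ...]
63, 114, 116, 116), (-169, 113, 116, 116), (-176, 115, 117, 118), (-181, 54, 54, 54)]
top 0.03 [(-50, 107, 113, 117), (-56, 82, 87, 91), (-62, 128, 134, 142), (-68, 124, 132, 137), (-74, 121, 129, 134), (-79, 121, 127, 133), (-86, 112, 117, 125), (-92, 114, 121, 128), (-97, 114, 120, 124), (-103, 112, 118, 122), (-109, 67, 68, 68), (-115, 118, 119, 120), (-121, 116, 116, 117), (-128, 115, 117, 117), (-133, 115, 117, 118), (-139, 115, 116, 117), (-145, 114, 115, 116), (-151, 116, 117, 118), (-157, 113, 115, 116), (-163, 115, 115, 118), (-169, 113, 115, 117), (-176, 116, 118, 118), (-181, 79, 80, 80)]
0.02 [-0.1052  0.0063  0.02  ]
0.035 [-0.1056  0.0066  0.035 ]
0.05 [-0.1061  0.007   0.05  ]
```

Run:
```python
from h import *
c=snap('side');T=snap('top');a=np.radians(13.5)
def w(x,y,z): return [.572+x*np.cos(a)-y*np.sin(a),-.028+x*np.sin(a)+y*np.cos(a),z]
g=cv2.cvtColor(c['image'],cv2.COLOR_BGR2GRAY)
for r in range(232,270,4): print(r,g[r,352:400].tolist())
print('gate/wall refs: wall top near inner edge',proj(c,[w(-.05,.066,.056),w(-.18,.066,.056)]).round(1).tolist())
for nm,th in(('flat',0),('15',15),('25',25),('35',35),('45',45)):
    t=np.radians(th); fx=-.108
    # front-bottom corner at floor z=.004 (tilt nose down): outermost x of front = top front when tilted
    top=np.array([-16e-3*np.sin(t),16e-3*np.cos(t)]);b=np.array([fx,.004])-[min(0,top[0]),0]
    ft=b+top;back=b+60e-3*np.array([np.cos(t),np.sin(t)]);bt=back+top
    P=[w(ft[0],y,ft[1]) for y in(-.05,0,.05)]+[w(bt[0],y,bt[1]) for y in(-.05,0,.05)]
    print(nm,'centre',((b+bt)/2).round(3),'front',proj(c,P[:3]).round(1).tolist(),'back',proj(c,P[3:]).round(1).tolist(),'top back',proj(T,P[4:5]).round(1).tolist())
```

```text
232 [93, 80, 74, 74, 74, 74, 75, 77, 79, 79, 80, 81, 82, 83, 85, 85, 87, 88, 89, 90, 92, 91, 93, 94, 95, 95, 97, 97, 98, 99, 100, 101, 102, 103, 104, 104, 105, 106, 108, 108, 109, 110, 110, 109, 110, 108, 107, 104]
236 [200, 171, 140, 121, 104, 86, 75, 72, 72, 74, 75, 76, 77, 77, 80, 80, 82, 83, 84, 84, 86, 87, 88, 89, 90, 92, 91, 93, 93, 94, 95, 97, 98, 99, 100, 100, 102, 102, 104, 104, 105, 105, 104, 99, 95, 96, 102, 107]
240 [214, 213, 206, 209, 215, 209, 181, 139, 96, 75, 69, 70, 71, 71, 73, 74, 75, 77, 78, 79, 80, 81, 82, 83, 85, 87, 88, 88, 89, 91, 92, 91, 93, 94, 95, 96, 97, 98, 98, 97, 93, 91, 93, 99, 103, 105, 106, 107]
244 [202, 209, 211, 212, 208, 193, 158, 116, 85, 76, 72, 69, 67, 68, 68, 68, 69, 70, 74, 73, 76, 76, 77, 78, 79, 80, 81, 83, 84, 85, 85, 88, 89, 89, 91, 92, 92, 91, 88, 87, 92, 97, 100, 102, 102, 103, 104, 104]
248 [114, 121, 145, 183, 197, 166, 115, 83, 76, 75, 75, 75, 73, 72, 69, 66, 65, 65, 67, 68, 69, 70, 71, 72, 73, 75, 76, 78, 79, 80, 81, 82, 84, 84, 85, 84, 82, 84, 89, 93, 95, 96, 97, 98, 98, 99, 100, 100]
252 [120, 126, 150, 180, 182, 151, 114, 95, 91
[... 1166 characters left out ...]
348.5, 254.8], [353.0, 270.9]] top back [[321.5, 260.3]]
15 centre [-0.077  0.019] front [[370.1, 236.8], [375.0, 251.8], [380.1, 267.6]] back [[345.3, 234.7], [349.6, 249.9], [354.1, 265.9]] top back [[321.8, 260.7]]
25 centre [-0.077  0.024] front [[370.0, 237.1], [374.9, 252.1], [380.1, 267.9]] back [[347.0, 231.6], [351.3, 246.7], [355.8, 262.8]] top back [[322.2, 261.9]]
35 centre [-0.079  0.028] front [[370.0, 237.5], [374.9, 252.5], [380.0, 268.4]] back [[349.3, 228.8], [353.7, 243.9], [358.4, 259.9]] top back [[322.8, 263.9]]
45 centre [-0.081  0.031] front [[370.0, 238.1], [374.9, 253.1], [380.0, 268.9]] back [[352.3, 226.4], [356.8, 241.5], [361.6, 257.4]] top back [[323.6, 266.6]]
```

Run:
```python
from h import *
c=snap('side')['image'];t=snap('top')['image'];c0=cv2.imread('pics/side0.png');t0=cv2.imread('pics/top0.png')
def sh(a,b,x0,y0,x1,y1):
    tm=a[y0:y1,x0:x1];r=cv2.matchTemplate(b[y0-6:y1+6,x0-6:x1+6],tm,cv2.TM_CCOEFF_NORMED);_,v,_,l=cv2.minMaxLoc(r);return (l[0]-6,l[1]-6,round(v,3))
print('bin side far corner',sh(c0,c,392,210,425,270),'bin top front edge',sh(t0,t,295,305,372,335))
print('wick',sh(c0,c,355,180,380,200),'flux',sh(c0,c,280,150,302,190),'relay top',sh(t0,t,180,268,212,300))
print('gate/platform side',sh(c0,c,272,205,300,260),sh(c0,c,346,232,358,262))
s=bot.read_state();print(s['time_s'],np.round(s['force'],2)); bot.hand_in()
```

```text
bin side far corner (-6, -3, 0.325) bin top front edge (0, 0, 0.973)
wick (2, 6, 0.072) flux (0, 0, 0.997) relay top (0, 0, 0.956)
gate/platform side (0, 0, 0.992) (0, 0, 0.868)
26.4 [-0.45 -0.94  0.22]
the job is handed in; nothing more can be done
```

The tray went through the gate and is in the grey bin. It appears to be leaning there at about 45° against the gate-side wall, not lying flat. I handed the job in at 26.4 s; no verdict is reported.

**What I did**
- I pressed the platform down behind the tray with half-open fingers and slid the tray against the gate, which yielded about 3–4 mm.
- I lowered in 1 mm steps until the gate sprang back. I then felt upward for the bars, which put the fit at about 13 mm of press, and set the tray near the middle of the 3 mm window.
- I pushed it through level, with the platform held down. It then tipped over the sill as it should.
- While tipped, it bound in the slot and dragged the gate out about 4 mm at roughly 10 N. I eased off and lowered the fingers, which let the gate return. It then slid off with at most about 8 N of push and 17 N of press.

**Last checks**
- **Tray:** its centre is about 27 mm above the bench, inside the bin and below the rim. The front edge is on the bin floor. The 45° lean is inferred from the images, because I had used up my picture views. It does not appear to touch the sill.
- **Station:** the gate and platform are back at rest.
- **Bin, flux bottle and relay:** no movement between the first and last pictures, by the bin's front edge from the top, the flux bottle from the side and the relay from the top.
- **Checks that failed:** the side-view match on the bin's far corner (score 0.33) and on the wick (0.07) gave nothing usable, probably because the arm was in the view. The networks put the wick within about 2 px (roughly 5 mm) of its start in the top view, and the bin within about 3 mm.

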